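# Lock the tablet filler's dosing shaft with its cross pin

## Task

Lock the dosing shaft of the bottle filler: take the red-headed pin from the rack and stand it in the hole on top of the bearing block, then swing the lever over, away from the robot, until you feel the pin drop into the hidden cross-hole of the shaft, and press the pin down fully home, head on the block. Be gentle: do not force the lever against the pin, nor ram the pin against the shaft. Leave the blue-headed pin, the bottles, the jar and the scraper as they are, and let go of everything at the end.

Things in the scene. Friction and masses are not known exactly. Their poses are not given: they have to be found in the camera images.
- pin_grip (a point): centre of the head of the red-headed locking pin. The head is a plain plastic cylinder 26 mm across, 22 mm tall (11 mm above and below this point); under it a steel shank 12 mm across, 76 mm long, its tip tapering to 6 mm over the last 4 mm. z runs up the pin. About 0.12 to 0.18 kg. It starts upright in one of the rack's two holes, 32 mm of shank showing above the rack
- pin: the same red-headed pin, origin at the centre of its tip, z up along the pin towards the head (head centre at z = 87 mm)
- spare_grip (a point): centre of the head (26 mm across, 22 mm tall) of the blue-headed pin, shank 62 mm, which stands in the other hole of the same rack, 80 mm from the red one; it belongs to another machine and stays where it is
- spare: the same blue-headed pin, origin at the centre of its tip, z up
- rack: white plastic rack, 55 (x) by 140 (y) by 52 (z) mm, fixed to the table, origin under its centre; two upright holes 44 mm deep at y = +40 and -40 mm, either of which may hold the red pin
- bore_mouth (a point): centre of the mouth of the 13.5 mm wide upright hole in the flat top of the filler's aluminium bearing block (top 100 mm in x, 60 mm in y), 122 mm above the table. x points across the shaft, away from the robot; y along the shaft, from lever to funnel; z up. Fully home, the pin's head rests on the block with the head's centre 11 mm above this point
- shaft_top (a point): top of the hidden steel shaft (40 mm thick) under the hole, 27 mm below bore_mouth; same axes. A pin standing on it has its head centre 60 mm above bore_mouth. Once in line with the shaft's 14 mm cross-hole the pin drops by itself about 20 mm, on to two spring balls; a push of about 8 to 15 N on its head takes it past them and on, rubbing, for 28 mm more until it is home
- lever: lever on the shaft's end, turning with the shaft; origin on the shaft's axis below the hole, 75 mm above the table; y along the shaft (as bore_mouth's), z along the lever arm. Lever angle = lean of z from vertical towards bore_mouth's +x. Stops at -1.05 and +1.05 rad. It starts at -0.95 to -0.7 (towards the robot); the cross-hole comes under the pin between -0.3 and +0.5, marked nowhere
- lever_grip (a point): middle of the visible part of the lever's black round grip bar, 16 mm across, 72 mm long, along the shaft direction: its free end is 32 mm from here towards bore_mouth's -y, the arm 40 mm the other way. 75 mm from the shaft's axis, 88 mm to the side of the hole. 2 to 8 N here turns the lever, which stays where left; it goes hard when the pin is in; above 15 N is forcing it
- funnel_rim (a point): centre of the rim of the filler's clear funnel (54 mm in radius), 238 mm above the table and 137 mm from the hole along +y, over the white drum housing; fixed, an obstacle
- filler: the tablet filler, fixed to the table: base plate 150 (x) by 280 (y) mm, bearing block at its origin, drum housing and funnel on its +y side, lever on its -y side; origin under the hole, on the table; same axes as bore_mouth
- bottle_a: open white plastic bottle, 64 mm across, 80 mm tall, origin under its centre; bystander
- bottle_b: another open white bottle, same size; bystander
- jar: closed white jar, 60 mm across, 85 mm tall, green cap; bystander
- scraper: flat scraper with a blue handle and steel blade, 200 mm long, lying on the table; bystander
There are look-alikes about, which are no part of the job. Leave any green or white look-alike of the pin alone.

How it is judged:
By the outcome, as a careful person would: the job done as asked, in the order asked, and still so for the second after the job is handed in, with the robot touching nothing.
It also fails if it takes over 72 s, if anything falls off the work surface, if the arm or the gripper's body presses on something with over 40 N, if the wrist force passes 120 N, or if a joint passes its speed limit or range.

## Robot

A 7-joint arm with a two-finger parallel gripper is mounted at the origin on the work surface. World frame = base frame: x ahead of the robot, y to its left, z up, the work surface at z = 0. Lengths are in m, angles in rad, forces in N, time in s.
With the tool pointing down it reaches from about 0.4 to 0.85 m from the base axis. Payload 10.4 kg.
Tool frame: the origin (TCP) lies where the fingers leave the gripper's body, on its centre line; the fingertips stand 73 mm ahead of it and the grasp point (between the pads) lies 54 mm ahead of it; z points along the fingers, y is the direction in which the jaws open and shut (so a half turn about z gives the same grasp; the last joint's range is limited). The gripper opens to 85 mm and grips with 20 to 120 N. Pads are 22 mm wide; open, the fingers measure 114 mm over their backs; the gripper's body (76 mm by 85 mm) begins 54 mm behind the grasp point. The pads swing forward as they close: fully open they stand 13 mm farther back than shut.
Start: joints at [1.223, 0.332, -0.065, 1.46, 0.022, 1.35, -0.088], TCP at [0.199, -0.592, 0.304] pointing down, gripper open.
Joint ranges: [-2.6, 2.6], [-0.5, 2.12], [-1.47, 1.34], [0.16, 2.42], [-1.27, 4.41], [0.06, 2.06], [-2.6, 2.6]. Speed limits (rad/s): [2.22, 2.22, 2.79, 2.79, 3.14, 3.14, 3.14].

## Interface

Orientations are given as a unit quaternion [x, y, z, w].
In Python, from workcell import get_obs, camera, camera_model, hand_in gives the robot as it stands.
- The arm moves only by the shell command python3 -m crank 'ROWS' [FORCE]. ROWS is text: rows parted by semicolons, each of 7 numbers parted by spaces: the shift along the tool's x, y, z in units of 40 mm (1.0 is 40 mm), then the turn, a rotation vector about the tool's x, y, z in units of 8 degrees (1.0 is 8 degrees), then the finger opening in mm, from 0 to 85.4. In form: x y z ax ay az jaw; .... A call has exactly 10 rows; each row shifts and turns the pose as measured when the row begins, along the tool's axes as they then stand; what a row does not reach is not made up. A row lasts 1/10 s, in which the tool goes at most 50 mm and 8.59 degrees, less where a joint would pass 70% of its speed; a pose out of reach is approached as far as the arm can. A call is refused whole if a number of a shift passes 1 or a number of a turn 1, either way. A call with a gripper value outside its range is refused whole. The fingers move at their own pace and stop on an object; FORCE is the grip in N (left out, the last holds). Time passes only in rows, so rows that do not move let the fingers close, or fill a call up. It gives the time, the measured TCP pose, the force and the opening at its end, in the units of the state.
- get_obs(): the state, without advancing time (a new reading comes with each control period).
- camera(name): name is "side" or "top" or "wrist"; returns (picture, depth): 420x560x3 uint8, red, green, blue; 420x560 float32, m along the optical axis (not along the pixel's ray), 0 where there is no reading.
- camera_model(name): a dict with "fx", "fy", "cx", "cy" (pixels), "position" and "rotation" of the camera in the world; the wrist camera has in their place "hand_eye" (4x4, takes a point from camera to tool coordinates, whose origin is the TCP and whose axes are the flange's). Camera axes: x right, y up, looking along -z (the intrinsics and any distortion apply to the point x, -y, -z); pixel columns grow to the right and rows downward; lengths in m; the calibration is good to about 2 mm. The wrist camera is an equidistant fisheye: a pixel r from the principal point sees the ray r / f radians off the axis. A picture is of the moment at which its call begins: read the wrist's pose just before it. camera_model takes no time and is no camera call.
- hand_in(): hands the job in, once; it reports no verdict.
The state is a dict: "clock": time; "joint_pos": joint angles; "joint_velocities": joint speeds; "tau": joint torques, N m; "position": TCP position; "ee_rot": TCP orientation; "ft_force": force on the tool from outside, world axes, zero at the start; "torque": the same for the moment, N m; "grip_width": opening from 0.0 (shut) to 1.0 (fully open).
Only numpy, scipy, OpenCV 4.12 (cv2) and the standard library are available. Lean on these libraries where they do the work, as an engineer would, in place of code of your own. Each camera call takes 0.05 s, during which the arm holds its last target.

## Working session

There is one attempt and no reset: what is moved stays moved. The work goes in short steps, Python scripts to look and compute and a shell command to move; the robot and the scene stay as the last step left them, time stands still between calls to the robot, and variables do not carry over. Pictures are saved under pics/ and viewed, and the job is handed in when it is done.

```bash
ls; mkdir -p pics
python3 - <<'E'
from workcell import *
import cv2,numpy as np
o=get_obs();print(o)
for n in("side","top","wrist"):
    m=camera_model(n);print(n,m)
    im,d=camera(n)
    cv2.imwrite(f"pics/{n}0.png",im[:,:,::-1]);np.save(f"pics/{n}0.npy",d)
E
```

```text
pics
{'clock': 0.0, 'joint_pos': array([ 1.22338683,  0.33286548, -0.06468489,  1.46095094,  0.02153642,
        1.34994003, -0.08847515]), 'joint_velocities': array([-0.00073659, -0.0004124 ,  0.00037061, -0.00083562, -0.00146696,
        0.000835  ,  0.0005159 ]), 'tau': array([ 4.37773897e-04, -6.25430131e+01,  4.95692866e-02, -3.91593897e+01,
        1.63398444e-02,  9.91256878e-03, -4.41812756e-05]), 'position': array([ 0.19936893, -0.5920443 ,  0.30311521]), 'ee_rot': array([ 9.86839604e-01,  1.61700510e-01, -1.25718448e-04, -7.25182080e-04]), 'ft_force': array([ 0.34760873, -0.04589747, -0.01095815]), 'torque': array([-0.0144286 , -0.0205527 , -0.01851012]), 'grip_width': 1.0032419134510258}
side {'fx': 390.2401707076516, 'fy': 390.2401707076516, 'cx': 272.32763796417635, 'cy': 213.52770878874378, 'position': array([0.48206233, 0.88399027, 0.74958836]), 'rotation': array([-0.02633885,  0.47820404,  0.87557245, -0.06324594])}
top {'fx': 472.07280764611363, 'fy': 472.07280764611363, 'cx': 276.4510377840052, 'cy': 208.80050309545376, 'position': array([ 0.33885358, -0.05382389,  1.32308979]), 'rotation': array([ 0.07460585, -0.07247212, -0.67322146,  0.73208922])}
wrist {'fx': 325.19226210127806, 'fy': 325.19226210127806, 'cx': 275.7407640961946, 'cy': 209.98226714325543, 'hand_eye': array([[-8.04045274e-05,  9.65336256e-01,  2.61009400e-01,
         6.52778729e-02],
       [ 9.99999918e-01, -2.62014148e-05,  4.04957433e-04,
        -1.41267329e-03],
       [ 3.97758908e-04,  2.61009411e-01, -9.65336174e-01,
        -7.12949545e-02],
       [ 0.00000000e+00,  0.00000000e+00,  0.00000000e+00,
         1.00000000e+00]])}
```

View pics/side0.png

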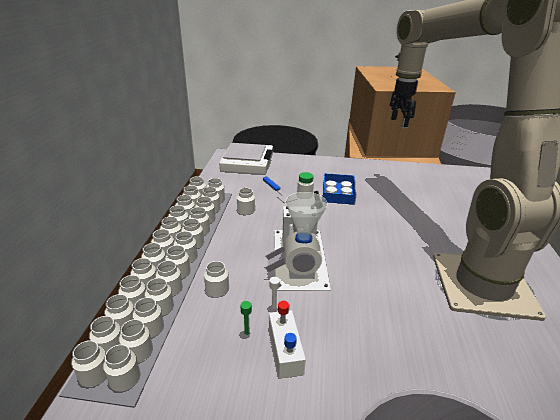

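View pics/top0.png

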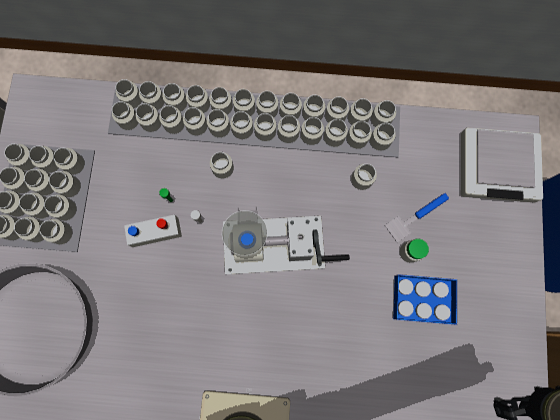

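View pics/wrist0.png

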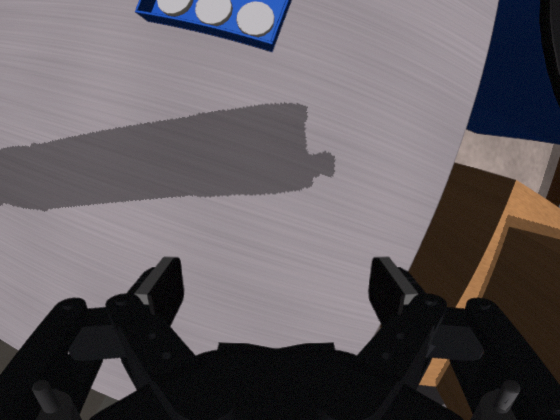

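The top view shows the rack with the red head at (162,224) and the blue head at (133,231). The block top is near (303,237), the lever grip near (335,258) and the funnel at (247,240). Next I compute positions.

```bash
cat > h.py <<'E'
import numpy as np,cv2
from scipy.spatial.transform import Rotation as R
from workcell import *
def ray(n,u,v):
    m=camera_model(n);u=np.asarray(u,float);v=np.asarray(v,float)
    d=np.stack([(u-m['cx'])/m['fx'],-(v-m['cy'])/m['fy'],-np.ones_like(u)],-1)
    return np.array(m['position']),R.from_quat(m['rotation']).apply(d)
def at_z(n,u,v,z):
    p,d=ray(n,u,v);return p+d*((z-p[2])/d[...,2])[...,None] if d.ndim>1 else p+d*(z-p[2])/d[2]
def cloud(n,dep):
    vv,uu=np.mgrid[0:420,0:560];p,d=ray(n,uu.ravel(),vv.ravel());return (p+d*dep.ravel()[:,None]).reshape(420,560,3)
def wray(u,v,pos,q):
    m=camera_model('wrist');x=(u-m['cx']);y=(v-m['cy']);r=np.hypot(x,y);t=r/m['fx']
    d=np.array([np.sin(t)*x/r,-np.sin(t)*y/r,-np.cos(t)]);H=m['hand_eye'];Rt=R.from_quat(q)
    return Rt.apply(H[:3,3])+pos,Rt.apply(H[:3,:3]@d)
def wproj(P,pos,q):
    m=camera_model('wrist');H=m['hand_eye'];P=R.from_quat(q).inv().apply(np.asarray(P)-pos)
    c=H[:3,:3].T@(P-H[:3,3]);x,y,z=c[0],-c[1],-c[2];t=np.arctan2(np.hypot(x,y),z);k=m['fx']*t/np.hypot(x,y)
    return m['cx']+k*x,m['cy']+k*y
E
python3 - <<'E'
from h import *
for n in('top','side'):
    im=cv2.imread(f'pics/{n}0.png').astype(int);d=np.load(f'pics/{n}0.npy');C=cloud(n,d)
    b,g,r=im[...,0],im[...,1],im[...,2]
    for nm,mk in(('red',(r>140)&(g<80)&(b<80)),('blue',(b>120)&(r<90)&(g<120))):
        k,l,s,c=cv2.connectedComponentsWithStats(mk.astype(np.uint8))
        for i in range(1,k):
            if s[i,4]>15:
                q=C[l==i];print(n,nm,c[i],s[i],q.mean(0).round(4),np.percentile(q,95,0).round(4),np.percentile(q,5,0).round(4))
    if n=='top':
        x0,x1,y0,y1=215,365,195,285
        for z0,z1,nm in((.115,.13,'blocktop'),(.130,.2,'above'),(.225,.245,'rim')):
            mk=(C[...,2]>z0)&(C[...,2]<z1);mk[:, :x0]=0;mk[:,x1:]=0;mk[:y0]=0;mk[y1:]=0
            q=C[mk];v,u=np.nonzero(mk);print(nm,len(q),q.mean(0).round(4),q.min(0).round(4),q.max(0).round(4),u.min(),u.max(),v.min(),v.max())
        c=im[190:290,210:370].astype(np.uint8);cv2.imwrite('pics/tc.png',cv2.resize(c,None,fx=5,fy=5,interpolation=2))
    else:
        c=im[160:390,200:360].astype(np.uint8);cv2.imwrite('pics/sc.png',cv2.resize(c,None,fx=2.6,fy=2.6,interpolation=2))
E
```

```text
top red [160.74603175 222.84126984] [157 219   9   9  63] [0.5332 0.2596 0.1041] [0.543  0.2687 0.107 ] [0.524  0.2501 0.1004]
top blue [432.11111111 205.1037037 ] [416 193  33  25 270] [ 0.6613 -0.4761  0.0219] [ 0.6946 -0.4391  0.0174] [ 0.6326 -0.5165  0.0067]
top blue [132.08955224 230.08955224] [128 226   9   9  67] [0.5073 0.3298 0.1088] [0.5199 0.3451 0.0939] [0.4999 0.3258 0.0866]
top blue [246.53076923 238.73076923] [241 233  13  13 130] [0.5065 0.0298 0.131 ] [0.5197 0.043  0.1461] [0.492  0.0166 0.1261]
top blue [425.15809167 301.03274088] [ 397  275   60   50 1069] [ 0.3938 -0.4652  0.0088] [ 0.4529 -0.3945  0.0394] [ 0.3409 -0.5351 -0.0019]
top blue [456.  292.5] [456 285   1  16  16] [ 0.4216 -0.5377  0.0401] [ 0.4395 -0.5366  0.0431] [ 0.4037 -0.5389  0.0367]
blocktop 1148 [ 0.5161 -0.1121  0.1222] [ 0.4629 -0.2339  0.1151] [0.5785 0.0448 0.13  ] 241 349 217 262
above 721 [0.51   0.024  0.1709] [ 0.4677 -0.2303  0.13  ] [0.5451 0.0678 0.1999] 229 348 219 260
rim 382 [0.5122 0.0323 0.2324] [ 0.4536 -0.0239  0.2251] [0.5596 0.0822 0.2409] 222 267 210 255
side red [283.04225352 304.54929577] [278 301  11   8  71] [0.5338 0.263  0.1079] [0.5435 0.2726 0.1096] [0.5245 0.2528 0.1058]
side blue [271.23188406 182.68115942] [264 177  16  12  69] [ 0.6598 -0.452   0.0259] [ 0.6926 -0.4352  0.0187] [ 0.6303 -0.5083  0.0122]
side blue [324.34782609 187.65217391] [323 182   4  11  23] [ 0.4521 -0.4593  0.0179] [ 0.4574 -0.3857  0.044 ] [ 0.4484 -0.5126  0.0023]
side blue [338.14285714 187.93877551] [334 182   8  12  49] [ 0.3979 -0.4855  0.0073] [ 0.4069 -0.4463  0.0139] [ 0.3902 -0.53    0.0026]
side blue [303.23809524 236.72619048] [295 233  17   9  84] [0.5056 0.0549 0.148 ] [0.5249 0.0522 0.1552] [0.4862 0.0292 0.1312]
side blue [290.09756098 337.08536585] [285 333  11   9  82] [0.5097 0.3453 0.1018] [0.5194 0.3481 0.0962] [0.4999 0.3286 0.092 ]
```

View pics/tc.png

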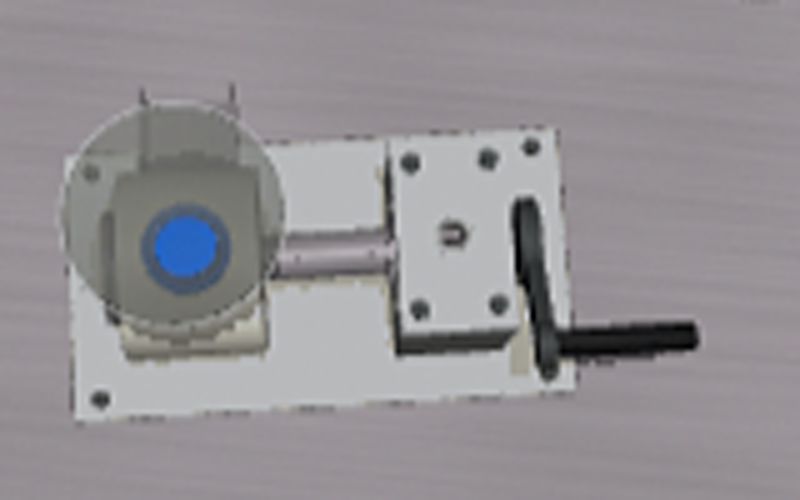

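View pics/sc.png

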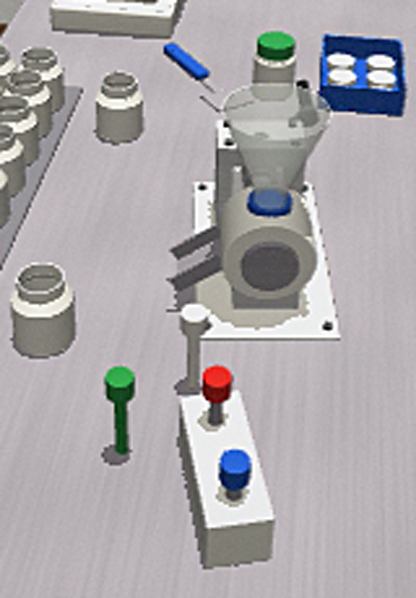

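Run:
```python
from h import *
d=np.load('pics/top0.npy');C=cloud('top',d)
t=lambda u,v,z:at_z('top',(u+.5)/5-.5+210,(v+.5)/5-.5+190,z).round(4)
print('hole',t(453,233,.122))
print('screws',t(410,162,.122),t(488,158,.122),t(420,310,.122),t(499,304,.122))
print('base corners',t(75,420,.012),t(575,390,.012),t(558,128,.012))
for z in(.122,.129,.135):print('bar',z,t(560,340,z),t(697,335,z))
mk=np.zeros((420,560),bool);mk[240:275,325:352]=1
q=C[mk&(C[...,2]>.06)];print('bar cloud',len(q),q.mean(0),q.min(0),q.max(0),np.percentile(q,[50,90],0).round(4))
mk=np.zeros((420,560),bool);mk[210:265,285:318]=1
m=mk&(abs(C[...,2]-.122)<.006);P=C[m][:,:2].astype(np.float32);print(len(P));r=cv2.minAreaRect(P*1000);print(r)
print('red',at_z('top',160.75,222.84,.107),at_z('side',283.04,304.55,.107))
print('blue',at_z('top',132.09,230.09,.093))
for n,u,v in(('white',196,216),('green',165,193)):print(n,C[v-3:v+4,u-3:u+4].reshape(-1,3)[:, 2].max(),at_z('top',u,v,.1))
# rack
mk=np.zeros((420,560),bool);mk[212:248,120:183]=1
P=C[mk&(abs(C[...,2]-.052)<.006)][:,:2].astype(np.float32);print(len(P),cv2.minAreaRect(P*1000),C[mk][:,2].max())
```

```text
hole [ 0.5259 -0.1063  0.122 ]
screws [ 0.561  -0.0814  0.122 ] [ 0.5665 -0.1215  0.122 ] [ 0.4849 -0.0924  0.122 ] [ 0.4913 -0.1324  0.122 ]
base corners [0.4217 0.0891 0.012 ] [ 0.4611 -0.1848  0.012 ] [ 0.6079 -0.166   0.012 ]
bar 0.122 [ 0.4756 -0.1646  0.122 ] [ 0.4839 -0.2341  0.122 ]
bar 0.129 [ 0.4748 -0.164   0.129 ] [ 0.4831 -0.233   0.129 ]
bar 0.135 [ 0.4741 -0.1634  0.135 ] [ 0.4824 -0.2321  0.135 ]
bar cloud 151 [ 0.47866058 -0.20165164  0.13404015] [ 0.33885358 -0.23385998  0.11819838] [ 0.49008716 -0.05382389  1.32308979] [[ 0.4794 -0.203   0.1265]
 [ 0.4864 -0.1779  0.1295]]
866
((517.9121704101562, -112.96742248535156), (118.6865005493164, 70.27399444580078), 8.420919418334961)
red [0.5327791  0.25879767 0.107     ] [0.53390996 0.26220468 0.107     ]
blue [0.50943172 0.33491467 0.093     ]
white 0.10204135646407697 [0.55987844 0.17054316 0.1       ]
green 1.3230897850576147 [0.61494782 0.26010881 0.1       ]
830 ((522.3941040039062, 297.6103515625), (56.068111419677734, 140.3147430419922), 17.18256378173828) 1.3230897850576147
```

```bash
cat >> h.py <<'E'
def plan(tgt,jaw_deg,n=10,quiet=False):
    """rows from measured pose to TCP tgt, tool down, tool y at jaw_deg (world)"""
    o=get_obs();p=np.array(o['position']);q=R.from_quat(o['ee_rot'])
    y=np.array([np.cos(np.radians(jaw_deg)),np.sin(np.radians(jaw_deg)),0]);z=np.array([0,0,-1.])
    qt=R.from_matrix(np.stack([np.cross(y,z),y,z],1))
    w=(q.inv()*qt).as_rotvec()
    print('dist',np.linalg.norm(tgt-p).round(4),'dworld',(np.array(tgt)-p).round(4),'rotdeg',np.degrees(w).round(2))
    for i in range(n):
        qi=q*R.from_rotvec(w*i/n);s=qi.inv().apply((np.array(tgt)-p)/n)/.04
        r=np.degrees(w)/n/8
        print(*np.round(s,3),*np.round(r,3))
def st():
    o=get_obs();q=R.from_quat(o['ee_rot']);M=q.as_matrix()
    print('t',round(o['clock'],2),'p',np.round(o['position'],4),'jaw',np.degrees(np.arctan2(M[1,1],M[0,1])).round(2),'z',M[:,2].round(4),'F',np.round(o['ft_force'],2),'T',np.round(o['torque'],3),'w',round(o['grip_width']*85.4,1),'j',np.round(o['joint_pos'],2))
E
python3 -c "
from h import *
plan([.40,-.22,.42],-20)"
```

```text
dist 0.4386 dworld [0.2006 0.3721 0.1167] rotdeg [-6.000e-02 -3.000e-02 -5.139e+01]
0.772 -0.722 -0.291 -0.001 -0.0 -0.642
0.834 -0.65 -0.291 -0.001 -0.0 -0.642
0.889 -0.573 -0.291 -0.001 -0.0 -0.642
0.936 -0.491 -0.291 -0.001 -0.0 -0.642
0.976 -0.405 -0.291 -0.001 -0.0 -0.642
1.009 -0.316 -0.291 -0.001 -0.0 -0.642
1.033 -0.224 -0.291 -0.001 -0.0 -0.642
1.049 -0.131 -0.292 -0.001 -0.0 -0.642
1.056 -0.036 -0.292 -0.001 -0.0 -0.642
1.055 0.059 -0.292 -0.001 -0.0 -0.642
```

```bash
python3 -m crank '0.7 -0.7 -0.4 0 0 -0.6 60; 0.8 -0.65 -0.4 0 0 -0.6 60; 0.9 -0.55 -0.4 0 0 -0.6 60; 0.95 -0.5 -0.4 0 0 -0.6 60; 1 -0.4 -0.4 0 0 -0.6 60; 1 -0.3 -0.4 0 0 -0.6 60; 1 -0.2 -0.3 0 0 -0.6 60; 1 -0.1 -0.2 0 0 -0.6 60; 1 0 0 0 0 -0.6 60; 1 0 0 0 0 -0.6 60' 30
python3 -c "
from h import *
st();plan([.5335,.2595,.30],17.2,14)"
```

```text
clock: 1.15
position: [0.4037, -0.2232, 0.4206]
ee_rot: [0.83, 0.558, -0.001, -0.003]
ft_force: [0.4, -0.3, 0.6]
grip_width: 0.701
t 1.15 p [ 0.4037 -0.2232  0.4206] jaw -22.13 z [-0.0048  0.0041 -1.    ] F [ 0.36 -0.29  0.59] T [-0.034 -0.034 -0.049] w 59.9 j [ 0.87 -0.05 -0.44  1.64 -0.02  1.54  0.04]
dist 0.5142 dworld [ 0.1298  0.4827 -0.1206] rotdeg [ -0.29  -0.23 -39.33]
0.885 -0.109 0.218 -0.003 -0.002 -0.351
0.89 -0.065 0.218 -0.003 -0.002 -0.351
0.892 -0.022 0.217 -0.003 -0.002 -0.351
0.892 0.022 0.217 -0.003 -0.002 -0.351
0.89 0.066 0.217 -0.003 -0.002 -0.351
0.886 0.109 0.217 -0.003 -0.002 -0.351
0.879 0.152 0.216 -0.003 -0.002 -0.351
0.871 0.195 0.216 -0.003 -0.002 -0.351
0.86 0.237 0.216 -0.003 -0.002 -0.351
0.848 0.279 0.216 -0.003 -0.002 -0.351
0.833 0.32 0.216 -0.003 -0.002 -0.351
0.816 0.361 0.216 -0.003 -0.002 -0.351
0.798 0.4 0.216 -0.003 -0.002 -0.351
0.777 0.439 0.215 -0.003 -0.002 -0.351
```

```bash
python3 -m crank '0.95 -0.1 0 0 0 -0.4 60; 0.95 -0.05 0 0 0 -0.4 60; 0.95 0 0 0 0 -0.4 60; 0.95 0 0 0 0 -0.4 60; 0.95 0.05 0 0 0 -0.4 60; 0.95 0.1 0 0 0 -0.4 60; 0.95 0.15 0 0 0 -0.4 60; 0.95 0.2 0.2 0 0 -0.4 60; 0.9 0.25 0.3 0 0 -0.4 60; 0.9 0.3 0.3 0 0 -0.4 60' 30
python3 -c "
from h import *
st();plan([.5335,.2595,.26],17.2,10)"
```

```text
clock: 2.15
position: [0.4874, 0.1653, 0.3897]
ee_rot: [0.634, 0.773, 0.001, -0.001]
ft_force: [0.1, -0.4, -0.4]
grip_width: 0.7
t 2.15 p [0.4874 0.1653 0.3897] jaw 11.26 z [-9.0e-04  2.3e-03 -1.0e+00] F [ 0.06 -0.36 -0.43] T [-0.036 -0.05  -0.011] w 59.8 j [ 0.41  0.13 -0.9   1.57  0.1   1.49 -0.29]
dist 0.1668 dworld [ 0.0461  0.0942 -0.1297] rotdeg [-0.02 -0.14 -5.94]
0.208 0.159 0.325 -0.0 -0.002 -0.074
0.206 0.161 0.325 -0.0 -0.002 -0.074
0.204 0.163 0.325 -0.0 -0.002 -0.074
0.203 0.166 0.325 -0.0 -0.002 -0.074
0.201 0.168 0.325 -0.0 -0.002 -0.074
0.2 0.17 0.325 -0.0 -0.002 -0.074
0.198 0.172 0.324 -0.0 -0.002 -0.074
0.196 0.174 0.324 -0.0 -0.002 -0.074
0.194 0.176 0.324 -0.0 -0.002 -0.074
0.193 0.178 0.324 -0.0 -0.002 -0.074
```

```bash
python3 -m crank '0.2 0.16 0.33 0 0 -0.07 55; 0.2 0.16 0.33 0 0 -0.07 55; 0.2 0.16 0.33 0 0 -0.07 55; 0.2 0.17 0.33 0 0 -0.07 55; 0.2 0.17 0.33 0 0 -0.07 55; 0.2 0.17 0.33 0 0 -0.07 55; 0.2 0.17 0.33 0 0 -0.07 55; 0.2 0.18 0.33 0 0 -0.07 55; 0.2 0.18 0.33 0 0 -0.07 55; 0.2 0.18 0.33 0 0 -0.07 55' 30
python3 -c "
from h import *
st();o=get_obs();im,d=camera('wrist');im=im[:,:,::-1].copy()
for P in([.5335,.2595,.107],[.5335,.2595,.118],[.5335,.2595,.052]):
    u,v=wproj(P,o['position'],o['ee_rot']);print(u,v);cv2.circle(im,(int(u),int(v)),2,(0,255,255),-1)
cv2.imwrite('pics/w1.png',im)
plan([.5335,.2595,.173],17.2,10)"
```

```text
clock: 3.15
position: [0.5346, 0.2637, 0.2484]
ee_rot: [0.593, 0.805, -0.002, -0.002]
ft_force: [-0.4, 0.8, -0.4]
grip_width: 0.642
t 3.15 p [0.5346 0.2637 0.2484] jaw 17.22 z [-5.3e-03 -2.0e-04 -1.0e+00] F [-0.45  0.81 -0.37] T [-0.008 -0.034  0.051] w 54.8 j [ 0.15  0.45 -0.88  1.57  0.35  1.29 -0.48]
274.444516919712 229.35992516688336
274.2821951124329 234.63989523162905
275.07263799233124 208.9661521097887
dist 0.0732 dworld [-0.0006 -0.005  -0.073 ] rotdeg [-0.44 -0.12  0.1 ]
-0.012 -0.004 0.183 -0.005 -0.001 0.001
-0.012 -0.004 0.183 -0.005 -0.001 0.001
-0.012 -0.004 0.183 -0.005 -0.001 0.001
-0.012 -0.004 0.183 -0.005 -0.001 0.001
-0.012 -0.004 0.183 -0.005 -0.001 0.001
-0.012 -0.004 0.183 -0.005 -0.001 0.001
-0.012 -0.005 0.183 -0.005 -0.001 0.001
-0.012 -0.005 0.183 -0.005 -0.001 0.001
-0.012 -0.005 0.183 -0.005 -0.001 0.001
-0.012 -0.005 0.183 -0.005 -0.001 0.001
```

View pics/w1.png

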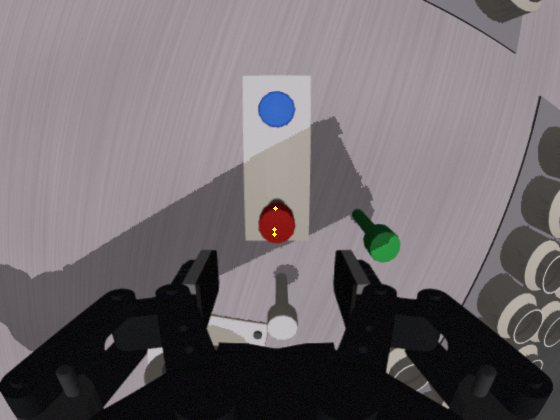

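Run:
```python
from h import *
st();o=get_obs();im,d=camera('wrist')
im=im.astype(int);r,g,b=im[...,0],im[...,1],im[...,2]
mk=(r>80)&(g<60)&(b<60);v,u=np.nonzero(mk);print(u.min(),u.max(),v.min(),v.max(),u.mean(),v.mean(),len(u))
print('depth',np.percentile(d[mk],[5,25,50]))
# model silhouette
def sil(c):
    m=np.zeros((420,560),np.uint8);pts=[]
    for z in(.096,.118):
        for a in np.linspace(0,6.28,40):
            pts.append(wproj([c[0]+.013*np.cos(a),c[1]+.013*np.sin(a),z],o['position'],o['ee_rot']))
    cv2.fillPoly(m,[np.round(cv2.convexHull(np.array(pts,np.float32))*16).astype(np.int32)],1,shift=4);return m>0
best=max(((lambda s:(s&mk).sum()/(s|mk).sum())(sil((x,y))),x,y) for x in np.arange(.524,.545,.001) for y in np.arange(.25,.275,.001));print(best)
b2=(b>90)&(r<70)&(g<120);b2[200:]=0;v,u=np.nonzero(b2);print('blue',u.mean(),v.mean(),u.min(),u.max(),v.min(),v.max())
for z in(.093,.104):print(wproj([.5094,.3349,z],o['position'],o['ee_rot']))
```

```text
t 3.2 p [0.5341 0.2645 0.246 ] jaw 17.3 z [-7.9e-03 -3.0e-04 -1.0e+00] F [-1.98 -0.7  -2.49] T [-0.075  0.088 -0.009] w 55.2 j [ 0.15  0.45 -0.88  1.58  0.35  1.29 -0.48]
260 295 211 245 277.2799597180262 227.85800604229607 993
depth [0.21818494 0.21956407 0.22086908]Traceback (most recent call last):
  File "<stdin>", line 13, in <module>
  File "<stdin>", line 13, in <genexpr>
  File "<stdin>", line 11, in sil
  File "h.py", line 17, in wproj
    m=camera_model('wrist');H=m['hand_eye'];P=R.from_quat(q).inv().apply(np.asarray(P)-pos)
ValueError: time passes only in moves, steps and waits
```

```bash
sed -i "s/^def ray/_cm=camera_model\n_c={}\ndef camera_model(n):\n    if n not in _c:_c[n]=_cm(n)\n    return _c[n]\ndef ray/" h.py
cat > pinfit.py <<'E'
from h import *
def fit(o,mk,zc,x0,y0,w=.012,h=.011,r=.013,step=.0005):
    best=(0,)
    def sil(c):
        pts=[wproj([c[0]+r*np.cos(a),c[1]+r*np.sin(a),z],o['position'],o['ee_rot']) for z in(zc-h,zc+h) for a in np.linspace(0,6.28,32)]
        m=np.zeros((420,560),np.uint8);cv2.fillPoly(m,[np.round(cv2.convexHull(np.array(pts,np.float32))*16).astype(np.int32)],1,shift=4);return m>0
    for st in(.004,.001,.0005):
        L=[]
        for i in range(-4,5):
            for j in range(-4,5):
                s=sil((x0+i*st,y0+j*st));L.append(((s&mk).sum()/(s|mk).sum(),x0+i*st,y0+j*st))
        b=max(L);x0,y0=b[1:]
    return b
E
python3 - <<'E'
from pinfit import *
st();o=get_obs();im,d=camera('wrist')
im=im.astype(int);r,g,b=im[...,0],im[...,1],im[...,2]
mk=(r>80)&(g<60)&(b<60)
print(fit(o,mk,.107,.5335,.2595))
mk=(b>90)&(r<70)&(g<120);mk[200:]=0
print('blue',fit(o,mk,.093,.5094,.3349))
E
```

```text
t 3.25 p [0.5337 0.2641 0.2472] jaw 17.29 z [-8.3e-03 -3.0e-04 -1.0e+00] F [-0.25 -0.22 -0.53] T [-0.018  0.027  0.01 ] w 55.5 j [ 0.15  0.45 -0.88  1.58  0.35  1.29 -0.48]
(np.float64(0.6491694352159468), 0.5345, 0.264)
blue (np.float64(0.7681388012618297), 0.5109, 0.3389)
```

Run:
```python
from pinfit import *
st();o=get_obs();im,d=camera('wrist')
c=im[180:270,230:330].copy()
for z in(.096,.118):
  for a in np.linspace(0,6.28,60):
    u,v=wproj([.5345+.013*np.cos(a),.264+.013*np.sin(a),z],o['position'],o['ee_rot']);
    if 180<v<270: c[int(round(v-180)),int(round(u-230))]=(0,255,255)
cv2.imwrite('pics/w2.png',cv2.resize(np.hstack([im[180:270,230:330],c])[:,:,::-1],None,fx=4,fy=4,interpolation=0))
v,u=np.mgrid[0:420,0:560]
for P in([277,225],[277,110],[283,325]):print(im[P[1],P[0]],d[P[1],P[0]])
```

```text
t 3.3 p [0.5339 0.2638 0.2485] jaw 17.26 z [-0.007  0.    -1.   ] F [ 0.43 -0.77  0.34] T [-0.021 -0.04  -0.047] w 54.9 j [ 0.15  0.45 -0.88  1.58  0.35  1.29 -0.48]
[136  21  18] 0.223127
[ 57 108 194] 0.21548907
[193 190 194] 0.25268823
```

View pics/w2.png

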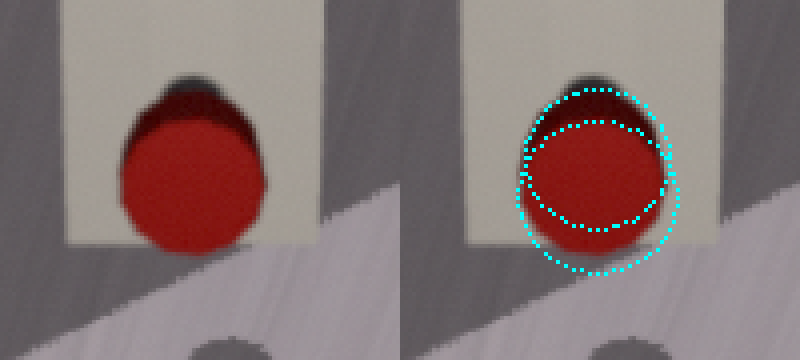

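Run:
```python
from h import *
st();o=get_obs();im,d=camera('wrist');st()
for nm,u,v in(('red',277,225),('blue',277,110),('rack',277,170),('rack',300,90),('table',200,100),('table',450,180),('table',230,200),('white',283,325),('green',383,245)):
    p,r=wray(u,v,np.array(o['position']),o['ee_rot']);k=np.median(d[v-2:v+3,u-2:u+3])
    H=camera_model('wrist')['hand_eye'];ax=R.from_quat(o['ee_rot']).apply(-H[:3,2])
    print(nm,k,(p+r*k/(r@ax)).round(4), (p+r*k).round(4), p.round(4))
```

```text
t 3.35 p [0.5342 0.2637 0.2494] jaw 17.23 z [-5.6e-03  3.0e-04 -1.0e+00] F [0.54 0.08 0.62] T [-0.038 -0.029  0.012] w 54.5 j [ 0.15  0.45 -0.89  1.57  0.35  1.29 -0.48]
t 3.4 p [0.5344 0.2636 0.25  ] jaw 17.2 z [-4.5e-03  5.0e-04 -1.0e+00] F [1.13 0.73 0.15] T [0.027 0.014 0.021] w 54.8 j [ 0.15  0.44 -0.89  1.57  0.35  1.29 -0.48]
red 0.22426115 [0.5339 0.2627 0.1069] [0.5339 0.2627 0.1071] [0.5142 0.3276 0.3209]
blue 0.21704458 [0.5106 0.3376 0.0934] [0.5108 0.3371 0.1041] [0.5142 0.3276 0.3209]
rack 0.26835844 [0.5247 0.2919 0.053 ] [0.5246 0.2922 0.0551] [0.5142 0.3276 0.3209]
rack 0.2506579 [0.5228 0.3608 0.0535] [0.5222 0.3585 0.0722] [0.5142 0.3276 0.3209]
table 0.30231273 [0.4332 0.3305 0.0013] [0.4399 0.3303 0.0278] [0.5142 0.3276 0.3209]
table 0.32086393 [0.7101 0.3349 0.0012] [0.6818 0.3339 0.0473] [0.5142 0.3276 0.3209]
table 0.32846183 [0.4901 0.2417 0.0012] [0.4904 0.2426 0.0045] [0.5142 0.3276 0.3209]
white 0.25448608 [0.5649 0.1796 0.0992] [0.5618 0.1888 0.113 ] [0.5142 0.3276 0.3209]
green 0.23616676 [0.6161 0.2686 0.0991] [0.61   0.2721 0.1123] [0.5142 0.3276 0.3209]
```

```bash
python3 -c "
from h import *
plan([.534,.263,.161],17.2,9)" | head -4
```

```text
dist 0.089 dworld [-0.0004 -0.0006 -0.089 ] rotdeg [-0.24 -0.1   0.  ]
-0.002 -0.0 0.247 -0.003 -0.001 0.0
-0.002 -0.001 0.247 -0.003 -0.001 0.0
-0.002 -0.001 0.247 -0.003 -0.001 0.0
```

```bash
python3 -m crank '0 0 0.25 0 0 0 55; 0 0 0.25 0 0 0 55; 0 0 0.25 0 0 0 55; 0 0 0.25 0 0 0 55; 0 0 0.25 0 0 0 55; 0 0 0.25 0 0 0 55; 0 0 0.25 0 0 0 55; 0 0 0.2 0 0 0 55; 0 0 0.15 0 0 0 55; 0 0 0.1 0 0 0 55' 30
python3 -c "
from h import *
st();plan([.534,.263,.161],17.2,10)" | head -4
```

```text
clock: 4.4
position: [0.5345, 0.2617, 0.1557]
ee_rot: [0.595, 0.804, -0.001, -0.001]
ft_force: [-0.6, -0.0, -0.3]
grip_width: 0.646
t 4.4 p [0.5345 0.2617 0.1557] jaw 17.04 z [-2.3e-03 -3.0e-04 -1.0e+00] F [-0.62 -0.   -0.26] T [-0.022  0.003  0.019] w 55.1 j [ 0.12  0.54 -0.84  1.67  0.43  1.13 -0.54]
dist 0.0055 dworld [-0.0005  0.0013  0.0053] rotdeg [-0.13 -0.02 -0.16]
0.004 -0.0 -0.013 -0.002 -0.0 -0.002
0.004 -0.0 -0.013 -0.002 -0.0 -0.002
```

```bash
python3 -m crank '0.02 0 -0.08 0 0 0 55; 0.01 0 -0.04 0 0 0 55; 0 0 0 0 0 0 20; 0 0 0 0 0 0 20; 0 0 0 0 0 0 20; 0 0 0 0 0 0 20; 0 0 0 0 0 0 20; 0 0 0 0 0 0 20; 0 0 0 0 0 0 20; 0 0 0 0 0 0 20' 40
python3 -c "
from h import *
st()
im,d=camera('wrist');cv2.imwrite('pics/w3.png',im[:,:,::-1])"
```

```text
clock: 5.4
position: [0.5345, 0.2632, 0.1618]
ee_rot: [0.595, 0.804, -0.0, -0.0]
ft_force: [-0.2, 0.2, 0.0]
grip_width: 0.289
t 5.4 p [0.5345 0.2632 0.1618] jaw 17.04 z [-1.e-03  3.e-04 -1.e+00] F [-0.18  0.17  0.04] T [ 0.012 -0.016 -0.029] w 24.7 j [ 0.12  0.53 -0.84  1.67  0.43  1.14 -0.54]
```

View pics/w3.png

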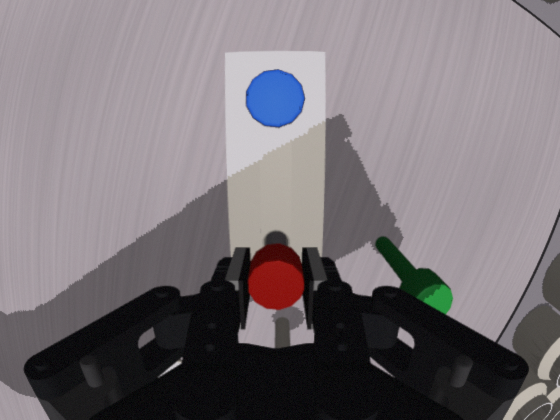

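```bash
python3 -m crank '0 0 -0.1 0 0 0 20; 0 0 -0.3 0 0 0 20; 0 0 -0.5 0 0 0 20; 0 0 -0.7 0 0 0 20; 0 0 -0.8 0 0 0 20; 0 0 -0.8 0 0 0 20; 0 0 -0.8 0 0 0 20; 0 0 -0.8 0 0 0 20; 0 0 -0.8 0 0 0 20; 0 0 -0.5 0 0 0 20' 40
python3 -c "
from h import *
st();plan([.50,-.06,.43],-8,10)
im,d=camera('wrist');cv2.imwrite('pics/w4.png',im[:,:,::-1])"
```

```text
clock: 6.45
position: [0.5322, 0.2627, 0.4196]
ee_rot: [0.593, 0.805, -0.001, -0.001]
ft_force: [0.1, 0.4, -2.2]
grip_width: 0.291
t 6.45 p [0.5322 0.2627 0.4196] jaw 17.21 z [-3.4e-03 -1.0e-04 -1.0e+00] F [ 0.07  0.45 -2.23] T [ 0.039 -0.031 -0.011] w 24.8 j [ 0.15  0.36 -0.92  1.31  0.28  1.61 -0.43]
dist 0.3245 dworld [-0.0322 -0.3227  0.0104] rotdeg [-2.000e-01 -1.000e-02  2.521e+01]
-0.747 -0.316 -0.026 -0.002 -0.0 0.315
-0.76 -0.282 -0.026 -0.002 -0.0 0.315
-0.772 -0.249 -0.026 -0.002 -0.0 0.315
-0.782 -0.215 -0.026 -0.002 -0.0 0.315
-0.791 -0.18 -0.026 -0.002 -0.0 0.315
-0.798 -0.145 -0.026 -0.002 -0.0 0.315
-0.803 -0.11 -0.026 -0.002 -0.0 0.315
-0.807 -0.074 -0.026 -0.002 -0.0 0.315
-0.81 -0.039 -0.026 -0.002 -0.0 0.315
-0.811 -0.003 -0.026 -0.002 -0.0 0.315
```

View pics/w4.png

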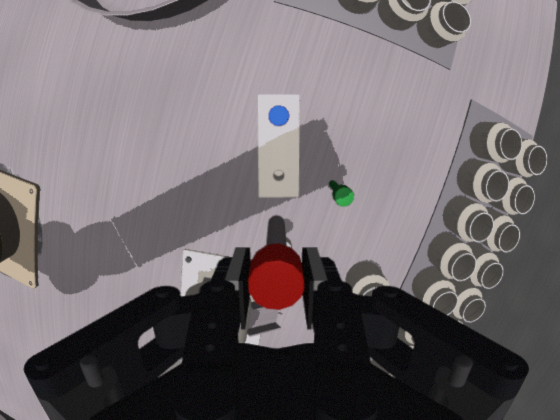

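```bash
python3 -m crank '-0.8 -0.25 -0.05 0 0 0.1 20; -0.9 -0.25 -0.05 0 0 0.1 20; -0.9 -0.25 -0.05 0 0 0.1 20; -0.9 -0.25 -0.03 0 0 0.1 20; -0.9 -0.25 0 0 0 0.1 20; -0.9 -0.25 0 0 0 0.1 20; -0.9 -0.25 0 0 0 0.1 20; -0.9 -0.25 0 0 0 0.1 20; -0.9 -0.25 0 0 0 0.1 20; -0.9 -0.2 0 0 0 0.1 20' 40
python3 -c "
from h import *
st();plan([.54,-.205,.36],8.2,10)"
```

```text
clock: 7.5
position: [0.5171, -0.1093, 0.4371]
ee_rot: [0.643, 0.766, 0.004, 0.001]
ft_force: [0.6, -0.9, -2.1]
grip_width: 0.289
t 7.5 p [ 0.5171 -0.1093  0.4371] jaw 9.94 z [ 0.0072  0.0046 -1.    ] F [ 0.56 -0.9  -2.11] T [ 0.028 -0.05  -0.04 ] w 24.7 j [ 0.77  0.13 -0.72  1.46  0.08  1.58  0.23]
dist 0.125 dworld [ 0.0229 -0.0957 -0.0771] rotdeg [ 0.45 -0.2   1.74]
-0.246 0.014 0.192 0.006 -0.002 0.022
-0.246 0.014 0.192 0.006 -0.002 0.022
-0.246 0.015 0.192 0.006 -0.002 0.022
-0.246 0.016 0.192 0.006 -0.002 0.022
-0.246 0.017 0.192 0.006 -0.002 0.022
-0.246 0.018 0.192 0.006 -0.002 0.022
-0.245 0.019 0.192 0.006 -0.002 0.022
-0.245 0.02 0.192 0.006 -0.002 0.022
-0.245 0.021 0.193 0.006 -0.002 0.022
-0.245 0.022 0.193 0.006 -0.002 0.022
```

```bash
python3 -m crank '-0.3 0 0.25 0 0 0.03 20; -0.3 0 0.25 0 0 0.03 20; -0.3 0 0.25 0 0 0.03 20; -0.3 0 0.25 0 0 0.03 20; -0.3 0 0.25 0 0 0.03 20; -0.3 0 0.25 0 0 0.03 20; -0.3 0 0.25 0 0 0.03 20; -0.15 0 0.15 0 0 0 20; 0 0 0 0 0 0 20; 0 0 0 0 0 0 20' 40
python3 -c "
from h import *
st();o=get_obs()
im,d=camera('wrist');cv2.imwrite('pics/w5.png',im[:,:,::-1]);st();np.save('pics/w5.npy',d);np.save('pics/w5p.npy',np.r_[o['position'],o['ee_rot']])"
```

```text
clock: 8.5
position: [0.5321, -0.2058, 0.3549]
ee_rot: [0.656, 0.755, 0.004, 0.0]
ft_force: [-0.2, 0.6, -1.5]
grip_width: 0.287
t 8.5 p [ 0.5321 -0.2058  0.3549] jaw 8.04 z [ 0.0061  0.0056 -1.    ] F [-0.19  0.61 -1.53] T [ 0.063 -0.004 -0.02 ] w 24.5 j [ 0.84  0.25 -0.65  1.51  0.14  1.43  0.32]
t 8.55 p [ 0.5321 -0.2057  0.355 ] jaw 8.04 z [ 0.0062  0.0055 -1.    ] F [-0.41 -0.22 -1.9 ] T [-0.012 -0.021 -0.   ] w 23.7 j [ 0.84  0.25 -0.65  1.51  0.14  1.43  0.32]
```

View pics/w5.png

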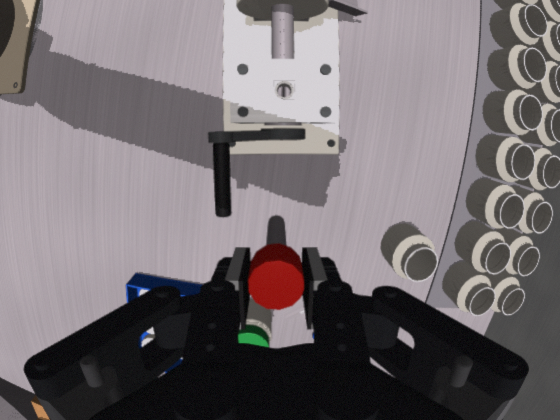

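Run:
```python
from h import *
d=np.load('pics/w5.npy');P=np.load('pics/w5p.npy');p,q=P[:3],P[3:]
im=cv2.imread('pics/w5.png')
H=camera_model('wrist')['hand_eye'];ax=R.from_quat(q).apply(-H[:3,2])
def dz(u,v,z):
    c,r=wray(u,v,p,q);return (c+r*(z-c[2])/r[2]).round(4)
def dd(u,v,w=1):
    c,r=wray(u,v,p,q);k=np.median(d[v-w:v+w+1,u-w:u+w+1]);return (c+r*k/(r@ax)).round(4)
for s in((284,90),(243,70),(326,70),(242,111),(325,111)):print(s,dz(*s,.122),dd(*s))
print('bar',dd(222,150),dd(222,180),dd(223,211),'jar',dd(253,340))
print('head top',dd(276,275,3),dz(276,275,.355-.055),'tip pred',[wproj(p+R.from_quat(q).apply([0,0,z]),p,q) for z in(.066+.087,.066-.011)])
cv2.imwrite('pics/w5c.png',np.hstack([cv2.resize(im[55:125,235:335],(400,280),interpolation=0),cv2.resize(im[205:305,226:326],(400,400),interpolation=0)[:280]]))
```

```text
(284, 90) [ 0.5262 -0.105   0.122 ] [ 0.5266 -0.1021  0.0962]
(243, 70) [ 0.486 -0.091  0.122] [ 0.4866 -0.0918  0.1272]
(326, 70) [ 0.5621 -0.0796  0.122 ] [ 0.5614 -0.0805  0.1268]
(242, 111) [ 0.4904 -0.1298  0.122 ] [ 0.491  -0.1299  0.1272]
(325, 111) [ 0.5667 -0.1186  0.122 ] [ 0.566  -0.1189  0.1267]
bar [ 0.4775 -0.1677  0.1296] [ 0.4806 -0.1956  0.1294] [ 0.4847 -0.2252  0.1296] jar [ 0.5313 -0.4041  0.0866]
head top [ 0.5311 -0.2013  0.3005] [ 0.5312 -0.2015  0.3   ] tip pred [(np.float64(276.9899622668692), np.float64(218.9061364513686)), (np.float64(277.6127850148785), np.float64(283.15599678637034))]
```

View pics/w5c.png

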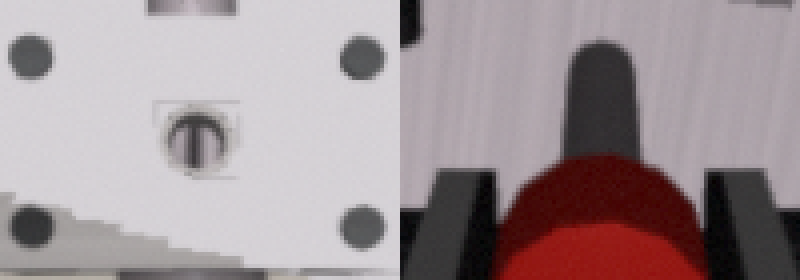

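```bash
python3 -c "
from h import *
plan([.5262,-.105,.30],8.2,8)"
```

```text
dist 0.1149 dworld [-0.0059  0.1007 -0.055 ] rotdeg [ 0.39 -0.26 -0.16]
0.313 0.025 0.173 0.006 -0.004 -0.002
0.314 0.025 0.173 0.006 -0.004 -0.002
0.314 0.025 0.173 0.006 -0.004 -0.002
0.314 0.026 0.173 0.006 -0.004 -0.002
0.314 0.026 0.173 0.006 -0.004 -0.002
0.314 0.026 0.172 0.006 -0.004 -0.002
0.314 0.026 0.172 0.006 -0.004 -0.002
0.314 0.027 0.172 0.006 -0.004 -0.002
```

```bash
python3 -m crank '0.3 0.02 0.1 0 0 0 20; 0.3 0.02 0.15 0 0 0 20; 0.3 0.02 0.15 0 0 0 20; 0.3 0.03 0.15 0.01 0 0 20; 0.3 0.03 0.15 0.01 0 0 20; 0.3 0.03 0.15 0.01 -0.01 0 20; 0.3 0.03 0.15 0.01 -0.01 0 20; 0.2 0.02 0.15 0 -0.01 0 20; 0 0 0 0 0 0 20; 0 0 0 0 0 0 20' 40
python3 -c "
from h import *
st();plan([.5262,-.105,.29],8.2,8)" | head -4
```

```text
clock: 9.55
position: [0.5268, -0.1008, 0.3065]
ee_rot: [0.653, 0.757, 0.001, 0.001]
ft_force: [-0.2, 0.3, -1.7]
grip_width: 0.289
t 9.55 p [ 0.5268 -0.1008  0.3065] jaw 8.39 z [ 2.6e-03 -9.0e-04 -1.0e+00] F [-0.23  0.35 -1.7 ] T [ 0.006  0.005 -0.056] w 24.7 j [ 0.74  0.2  -0.72  1.66  0.14  1.33  0.15]
dist 0.017 dworld [-0.0006 -0.0042 -0.0165] rotdeg [0.14 0.07 0.19]
-0.013 -0.004 0.052 0.002 0.001 0.003
-0.013 -0.004 0.052 0.002 0.001 0.003
```

```bash
python3 -m crank '-0.03 0 0.08 0 0 0 20; -0.03 0 0.08 0 0 0 20; -0.03 -0.01 0.08 0.01 0 0 20; -0.02 -0.01 0.08 0.01 0 0.01 20; 0 0 0.05 0 0 0 20; 0 0 0.03 0 0 0 20; 0 0 0 0 0 0 20; 0 0 0 0 0 0 20; 0 0 0 0 0 0 20; 0 0 0 0 0 0 20' 40
python3 -c "
from h import *
st();o=get_obs();plan([.5262,-.105,.29],8.2,8)
im,d=camera('wrist');cv2.imwrite('pics/w6.png',im[:,:,::-1])
im,d=camera('side');cv2.imwrite('pics/s6.png',cv2.resize(im[170:280,240:360,::-1],None,fx=5,fy=5,interpolation=2))
" | head -4
```

```text
clock: 10.55
position: [0.5269, -0.1083, 0.2895]
ee_rot: [0.656, 0.755, -0.001, 0.001]
ft_force: [0.1, 0.4, -2.2]
grip_width: 0.284
t 10.55 p [ 0.5269 -0.1083  0.2895] jaw 8.08 z [ 3.0e-04 -1.7e-03 -1.0e+00] F [ 0.13  0.42 -2.24] T [ 0.056  0.01  -0.012] w 24.3 j [ 0.75  0.22 -0.71  1.68  0.15  1.3   0.15]
dist 0.0034 dworld [-0.0007  0.0033  0.0005] rotdeg [ 0.    0.1  -0.12]
0.011 -0.001 -0.002 0.0 0.002 -0.002
0.011 -0.001 -0.002 0.0 0.002 -0.002
```

View pics/w6.png

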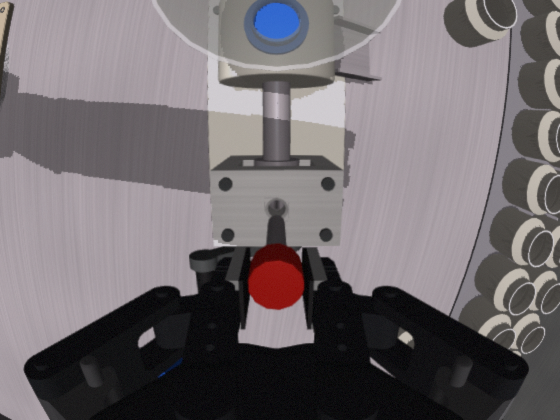

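View pics/s6.png

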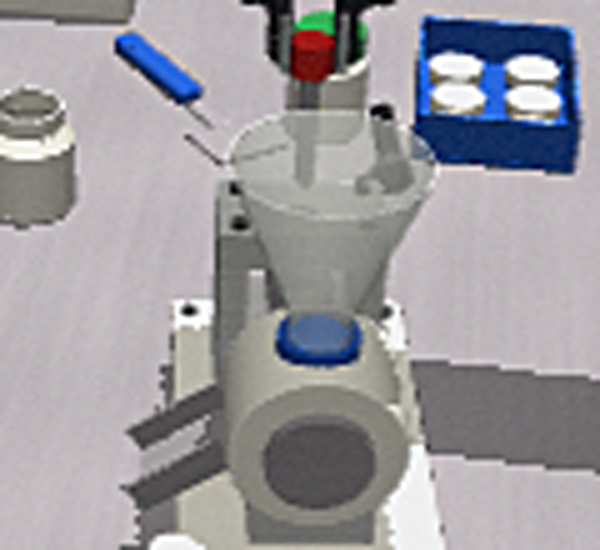

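```bash
python3 -m crank '0.04 0 0 0 0 0 20; 0.03 0 0 0 0 0 20; 0 0 0 0 0 0 20; 0 0 0 0 0 0 20; 0 0 0 0 0 0 20; 0 0 0 0 0 0 20; 0 0 0 0 0 0 20; 0 0 0 0 0 0 20; 0 0 0 0 0 0 20; 0 0 0 0 0 0 20' 40
python3 -c "
from h import *
st();o=get_obs();plan([.5262,-.105,.29],8.2,1);p,q=o['position'],o['ee_rot']
im,d=camera('wrist');im=im[:,:,::-1];cv2.imwrite('pics/w7.png',cv2.resize(im[170:270,225:330],None,fx=6,fy=6,interpolation=2))
print('tip',wproj(p+R.from_quat(q).apply([0,0,.153]),p,q),'hole',wproj([.5262,-.105,.122],p,q))
"
```

```text
clock: 11.65
position: [0.5265, -0.1052, 0.2896]
ee_rot: [0.655, 0.755, -0.0, 0.001]
ft_force: [-0.0, -1.1, -2.6]
grip_width: 0.288
t 11.65 p [ 0.5265 -0.1052  0.2896] jaw 8.09 z [ 5.0e-04 -1.7e-03 -1.0e+00] F [-0.05 -1.09 -2.65] T [ 0.027 -0.005 -0.026] w 24.6 j [ 0.74  0.21 -0.71  1.69  0.15  1.3   0.14]
dist 0.0006 dworld [-0.0003  0.0002  0.0004] rotdeg [ 0.01  0.1  -0.11]
0.007 -0.007 -0.011 0.001 0.013 -0.014
tip (np.float64(276.9999031491317), np.float64(218.8951420885225)) hole (np.float64(276.5213792078781), np.float64(212.6899001394542))
```

View pics/w7.png

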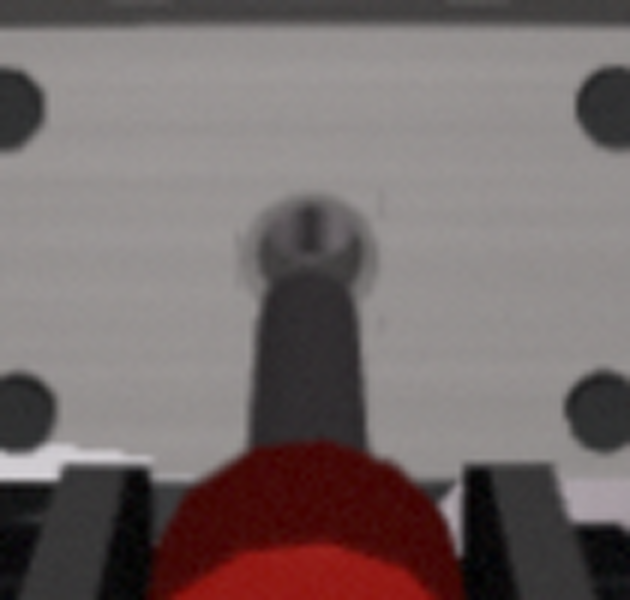

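```bash
python3 -m crank '0.01 0 0.05 0 0.01 0 20; 0 0 0.05 0 0 0 20; 0 0 0.05 0 0 0 20; 0 0 0.05 0 0 0 20; 0 0 0.05 0 0 0 20; 0 0 0.05 0 0 0 20; 0 0 0.05 0 0 0 20; 0 0 0.05 0 0 0 20; 0 0 0 0 0 0 20; 0 0 0 0 0 0 20' 40
python3 -c "
from h import *
st()"
```

```text
clock: 12.7
position: [0.5264, -0.1047, 0.2719]
ee_rot: [0.655, 0.755, 0.0, -0.0]
ft_force: [-0.3, 0.8, -1.8]
grip_width: 0.283
t 12.7 p [ 0.5264 -0.1047  0.2719] jaw 8.09 z [ 0.e+00  1.e-04 -1.e+00] F [-0.25  0.83 -1.84] T [ 0.029 -0.05  -0.009] w 24.2 j [ 0.74  0.23 -0.71  1.71  0.16  1.26  0.13]
```

```bash
python3 -m crank '0 0 0.04 0 0 0 20; 0 0 0.04 0 0 0 20; 0 0 0.04 0 0 0 20; 0 0 0.04 0 0 0 20; 0 0 0.04 0 0 0 20; 0 0 0.04 0 0 0 20; 0 0 0.04 0 0 0 20; 0 0 0 0 0 0 20; 0 0 0 0 0 0 20; 0 0 0 0 0 0 20' 40
python3 -c "
from h import *
st()"
```

```text
clock: 13.7
position: [0.5265, -0.1045, 0.2598]
ee_rot: [0.655, 0.755, 0.0, -0.0]
ft_force: [-0.3, 1.3, -1.6]
grip_width: 0.285
t 13.7 p [ 0.5265 -0.1045  0.2598] jaw 8.11 z [ 3.e-04  3.e-04 -1.e+00] F [-0.28  1.26 -1.59] T [ 0.103 -0.065  0.054] w 24.3 j [ 0.74  0.24 -0.71  1.72  0.16  1.24  0.13]
```

In the hole (tip about 15 mm deep) with no contact force. I go on gently.

```bash
python3 -m crank '0 0 0.03 0 0 0 20; 0 0 0.03 0 0 0 20; 0 0 0.03 0 0 0 20; 0 0 0.03 0 0 0 20; 0 0 0.03 0 0 0 20; 0 0 0.03 0 0 0 20; 0 0 0.03 0 0 0 20; 0 0 0.0 0 0 0 20; 0 0 0 0 0 0 20; 0 0 0 0 0 0 20' 40
python3 -c "
from h import *
st()"
```

```text
clock: 14.7
position: [0.5266, -0.1045, 0.2507]
ee_rot: [0.655, 0.755, 0.0, 0.0]
ft_force: [-0.2, 1.0, -0.9]
grip_width: 0.287
t 14.7 p [ 0.5266 -0.1045  0.2507] jaw 8.11 z [ 3.e-04  3.e-04 -1.e+00] F [-0.17  1.01 -0.91] T [0.182 0.032 0.006] w 24.5 j [ 0.73  0.25 -0.71  1.74  0.17  1.22  0.12]
```

```bash
python3 -m crank '0 0 0.02 0 0 0 20; 0 0 0.02 0 0 0 20; 0 0 0.01 0 0 0 20; 0 0 0 0 0 0 20; 0 0 0 0 0 0 27; 0 0 0 0 0 0 30; 0 0 0 0 0 0 35; 0 0 0 0 0 0 40; 0 0 0 0 0 0 45; 0 0 0 0 0 0 45' 40
python3 -c "
from h import *
st()
im,d=camera('wrist');im=im[:,:,::-1];cv2.imwrite('pics/w8.png',im)"
```

```text
clock: 15.7
position: [0.527, -0.1049, 0.2494]
ee_rot: [0.656, 0.755, 0.0, 0.001]
ft_force: [0.1, 1.0, -0.7]
grip_width: 0.526
t 15.7 p [ 0.527  -0.1049  0.2494] jaw 8.08 z [ 1.9e-03 -6.0e-04 -1.0e+00] F [ 0.12  1.01 -0.7 ] T [ 0.031  0.023 -0.052] w 44.9 j [ 0.73  0.25 -0.71  1.74  0.17  1.22  0.12]
```

View pics/w8.png

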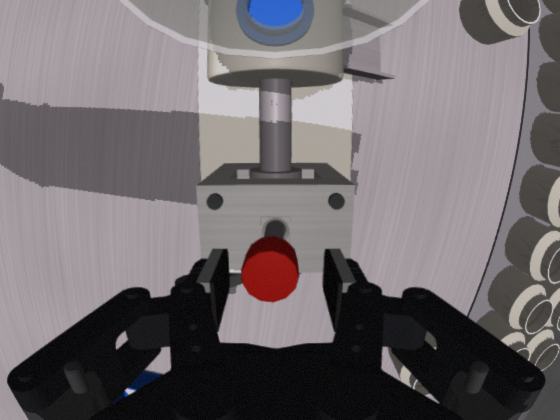

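```bash
python3 -m crank '0 0 -0.1 0 0 0 45; 0 0 -0.25 0 0 0 45; 0 0 -0.3 0 0 0 45; 0 0 -0.3 0 0 0 45; 0 0 -0.3 0 0 0 45; 0 0 -0.25 0 0 0 45; -0.3 0 0 0 0 0 45; -0.3 0 0 0 0 0 45; -0.3 0 0 0 0 0 45; -0.3 0 0 0 0 0 45' 40
python3 -c "
from h import *
st();plan([.4813,-.2065,.235],8.2,8)
im,d=camera('wrist');im=im[:,:,::-1];cv2.imwrite('pics/w9.png',im)"
```

```text
clock: 16.75
position: [0.5344, -0.1554, 0.3163]
ee_rot: [0.655, 0.756, 0.001, 0.002]
ft_force: [0.2, -0.3, -0.3]
grip_width: 0.524
t 16.75 p [ 0.5344 -0.1554  0.3163] jaw 8.17 z [ 0.0042 -0.0018 -1.    ] F [ 0.17 -0.33 -0.28] T [0.003 0.013 0.026] w 44.7 j [ 0.79  0.24 -0.68  1.6   0.15  1.35  0.23]
dist 0.1098 dworld [-0.0531 -0.0511 -0.0813] rotdeg [ 0.22  0.14 -0.03]
-0.134 -0.188 0.254 0.003 0.002 -0.001
-0.134 -0.188 0.254 0.003 0.002 -0.001
-0.134 -0.188 0.254 0.003 0.002 -0.001
-0.134 -0.188 0.254 0.003 0.002 -0.001
-0.134 -0.188 0.254 0.003 0.002 -0.001
-0.134 -0.187 0.254 0.003 0.002 -0.001
-0.134 -0.187 0.254 0.003 0.002 -0.001
-0.134 -0.187 0.254 0.003 0.002 -0.001
```

View pics/w9.png

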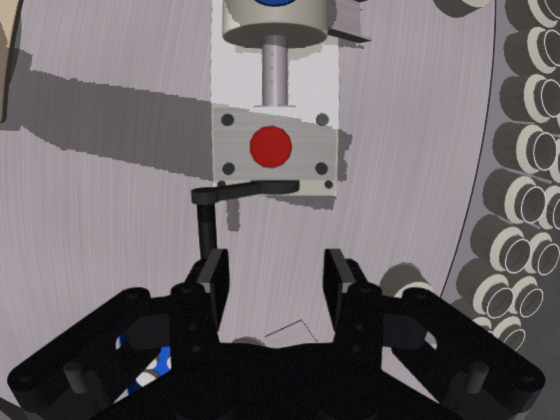

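```bash
python3 -m crank '-0.1 -0.2 0.25 0 0 0 50; -0.13 -0.2 0.25 0 0 0 50; -0.13 -0.2 0.25 0 0 0 50; -0.13 -0.19 0.25 0 0 0 50; -0.13 -0.19 0.25 0 0 0 50; -0.13 -0.19 0.25 0 0 0 50; -0.13 -0.19 0.2 0 0 0 50; -0.05 -0.1 0.1 0 0 0 50; 0 0 0 0 0 0 50; 0 0 0 0 0 0 50' 40
python3 -c "
from h import *
st();plan([.4813,-.2065,.175],8.2,8)
im,d=camera('wrist');im=im[:,:,::-1];cv2.imwrite('pics/w10.png',im)"
```

```text
clock: 17.8
position: [0.4751, -0.2074, 0.2351]
ee_rot: [0.657, 0.754, -0.0, 0.0]
ft_force: [-0.1, 0.7, 0.9]
grip_width: 0.587
t 17.8 p [ 0.4751 -0.2074  0.2351] jaw 7.91 z [-2.e-04 -5.e-04 -1.e+00] F [-0.05  0.71  0.95] T [ 0.011 -0.047 -0.002] w 50.1 j [ 0.9   0.21 -0.64  1.8   0.13  1.18  0.36]
dist 0.0604 dworld [ 0.0062  0.0009 -0.0601] rotdeg [-0.02  0.02 -0.29]
0.0 0.02 0.188 -0.0 0.0 -0.004
0.0 0.02 0.188 -0.0 0.0 -0.004
0.0 0.02 0.188 -0.0 0.0 -0.004
0.0 0.02 0.188 -0.0 0.0 -0.004
0.0 0.02 0.188 -0.0 0.0 -0.004
0.0 0.02 0.188 -0.0 0.0 -0.004
0.0 0.019 0.188 -0.0 0.0 -0.004
0.0 0.019 0.188 -0.0 0.0 -0.004
```

View pics/w10.png

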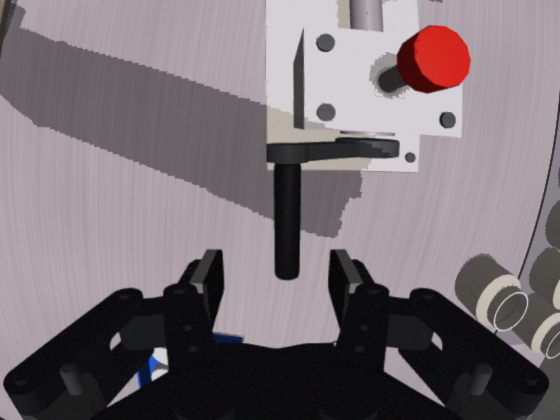

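```bash
python3 -m crank '0 0.03 0.19 0 0 0 50; 0 0.03 0.19 0 0 0 50; 0 0.02 0.19 0 0 0 50; 0 0.02 0.19 0 0 0 50; 0 0.02 0.19 0 0 0 50; 0 0.02 0.19 0 0 0 50; 0 0.01 0.15 0 0 0 50; 0 0 0.1 0 0 0 45; 0 0 0 0 0 0 40; 0 0 0 0 0 0 36' 20
python3 -c "
from h import *
st();
im,d=camera('wrist');im=im[:,:,::-1];cv2.imwrite('pics/w11.png',im)"
```

```text
clock: 18.85
position: [0.4829, -0.2052, 0.1745]
ee_rot: [0.656, 0.755, 0.0, 0.0]
ft_force: [-0.3, 0.6, 0.6]
grip_width: 0.421
t 18.85 p [ 0.4829 -0.2052  0.1745] jaw 8.06 z [ 5.e-04  3.e-04 -1.e+00] F [-0.31  0.6   0.6 ] T [ 0.007 -0.024  0.047] w 36.0 j [ 0.87  0.29 -0.63  1.85  0.19  1.06  0.3 ]
```

View pics/w11.png

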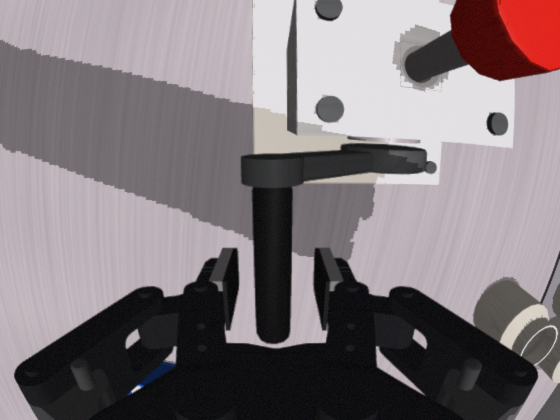

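```bash
python3 -m crank '0 0.06 0 0 0 0 36; 0 0.06 -0.02 0 0 0 36; 0 0.06 -0.02 0 0 0 36; 0 0.06 -0.03 0 0 0 36; 0 0.06 -0.03 0 0 0 36; 0 0.06 -0.03 0 0 0 36; 0 0.06 -0.03 0 0 0 36; 0 0.06 -0.03 0 0 0 36; 0 0.05 -0.03 0 0 0 36; 0 0.05 -0.03 0 0 0 36' 20
python3 -c "
from h import *
st();
im,d=camera('wrist');im=im[:,:,::-1];cv2.imwrite('pics/w12.png',im)"
```

```text
clock: 19.9
position: [0.4978, -0.2038, 0.183]
ee_rot: [0.657, 0.753, -0.008, -0.01]
ft_force: [-6.3, 0.0, 2.1]
grip_width: 0.421
t 19.9 p [ 0.4978 -0.2038  0.183 ] jaw 7.8 z [-2.550e-02 -2.000e-04 -9.997e-01] F [-6.33  0.04  2.06] T [-0.026  1.282  0.042] w 36.0 j [ 0.84  0.32 -0.63  1.79  0.22  1.12  0.27]
```

View pics/w12.png

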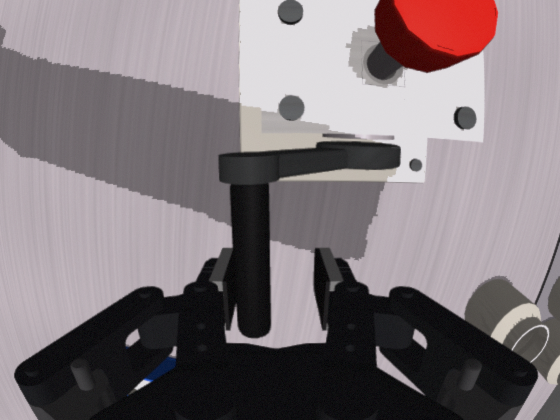

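```bash
python3 -c "
from h import *
o=get_obs();plan(np.array(o['position'])+[.02,.003,.01],8.2,10)"|head -3
```

```text
dist 0.0226 dworld [0.02  0.003 0.01 ] rotdeg [-1.45 -0.19 -0.4 ]
0.001 0.05 -0.026 -0.018 -0.002 -0.005
0.001 0.05 -0.026 -0.018 -0.002 -0.005
```

```bash
python3 -m crank '0 0.08 -0.04 -0.05 0 0 36; 0 0.08 -0.04 -0.05 0 0 36; 0 0.08 -0.04 -0.05 0 0 36; 0 0.08 -0.04 -0.06 0 0 36; 0 0.08 -0.04 -0.06 0 0 36; 0 0.08 -0.04 -0.06 0 0 36; 0 0.08 -0.04 -0.06 0 0 36; 0 0.08 -0.04 -0.06 0 0 36; 0 0.08 -0.04 -0.06 0 0 36; 0 0.08 -0.03 -0.06 0 0 36' 20
python3 -c "
from h import *
st();
im,d=camera('wrist');im=im[:,:,::-1];cv2.imwrite('pics/w13.png',im)"
```

```text
clock: 20.95
position: [0.5165, -0.2033, 0.1966]
ee_rot: [0.66, 0.751, 0.008, 0.003]
ft_force: [-3.7, 0.4, 3.6]
grip_width: 0.424
t 20.95 p [ 0.5165 -0.2033  0.1966] jaw 7.36 z [ 0.015   0.0087 -0.9998] F [-3.74  0.38  3.56] T [-0.072  0.945  0.067] w 36.2 j [ 0.84  0.33 -0.63  1.76  0.2   1.11  0.27]
```

View pics/w13.png

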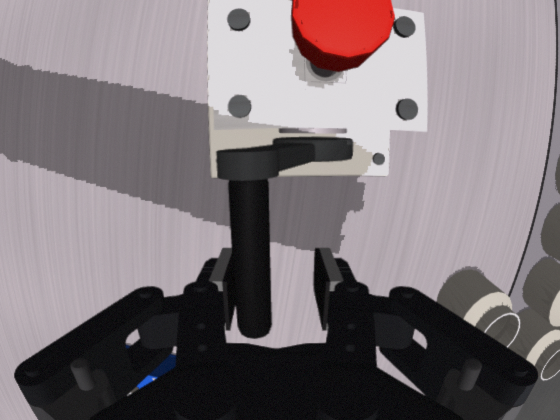

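```bash
python3 -m crank '0 0.05 -0.02 -0.02 0 -0.01 36; 0 0.05 -0.02 -0.02 0 -0.01 36; 0 0.05 -0.02 -0.02 0 -0.01 36; 0 0.05 -0.02 -0.03 0 -0.01 36; 0 0.05 -0.02 -0.03 0 -0.01 36; 0 0.05 -0.02 -0.03 0 -0.01 36; 0 0.05 -0.01 -0.03 0 -0.01 36; 0 0.05 -0.01 -0.03 0 -0.01 36; 0 0.05 -0.01 -0.03 0 -0.01 36; 0 0.05 -0.01 -0.03 0 -0.01 36' 20
python3 -c "
from h import *
st();
im,d=camera('wrist');im=im[:,:,::-1];cv2.imwrite('pics/w14.png',im)"
```

```text
clock: 22.0
position: [0.5383, -0.2003, 0.2045]
ee_rot: [0.654, 0.756, 0.024, 0.017]
ft_force: [-1.9, -0.8, 2.1]
grip_width: 0.424
t 22.0 p [ 0.5383 -0.2003  0.2045] jaw 8.23 z [ 0.0564  0.0143 -0.9983] F [-1.91 -0.82  2.07] T [-0.002  0.581  0.016] w 36.2 j [ 0.83  0.34 -0.64  1.73  0.2   1.09  0.28]
```

View pics/w14.png

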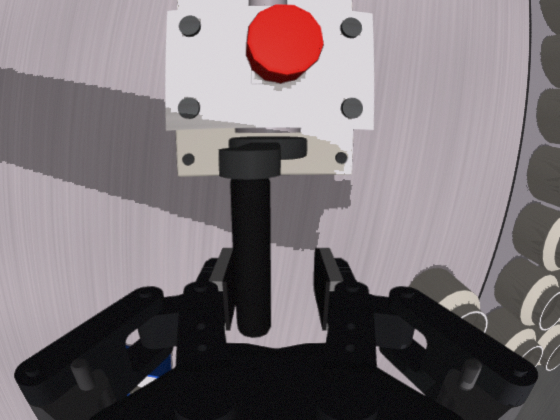

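```bash
cat > pinz.py <<'E'
from h import *
def pinz(save=None,cam='wrist'):
    o=get_obs();im,d=camera(cam);p,q=np.array(o['position']),o['ee_rot']
    i=im.astype(int);mk=(i[...,0]>90)&(i[...,1]<70)&(i[...,2]<70)&(d>0)
    if cam=='wrist':
        H=camera_model('wrist')['hand_eye'];ax=R.from_quat(q).apply(-H[:3,2]);P=[]
        for v,u in zip(*np.nonzero(mk)):
            c,r=wray(u,v,p,q);P.append(c+r*d[v,u]/(r@ax))
        P=np.array(P)
    else:P=cloud(cam,d)[mk]
    print('red',len(P),'ztop',np.percentile(P[:,2],[50,80,95]).round(4),'mean',P.mean(0).round(4))
    # bar
    if save:cv2.imwrite(save,im[:,:,::-1])
    return P
E
python3 -c "
from pinz import *
pinz();pinz(cam='top');st()"
```

```text
red 4150 ztop [0.1709 0.1716 0.1722] mean [ 0.5287 -0.1052  0.1709]
red 81 ztop [0.1681 0.1707 0.1723] mean [ 0.5241 -0.1172  0.162 ]
t 22.15 p [ 0.5385 -0.2002  0.2045] jaw 8.23 z [ 0.0569  0.0144 -0.9983] F [ 0.31 -0.37 -0.09] T [-0.028  0.024 -0.023] w 35.7 j [ 0.83  0.34 -0.64  1.73  0.2   1.09  0.28]
```

```bash
python3 -c "
from h import *
o=get_obs();plan(np.array(o['position'])+[-.005,-.0005,0],8.2,5)"|head -3
```

```text
dist 0.005 dworld [-0.005  -0.0005  0.    ] rotdeg [ 3.34 -0.35  0.04]
0.001 -0.025 -0.001 0.084 -0.009 0.001
0.001 -0.025 -0.001 0.084 -0.009 0.001
```

```bash
python3 -m crank '0 -0.03 0 0.09 0 0 36; 0 -0.03 0 0.09 0 0 36; 0 -0.03 0 0.09 -0.01 0 36; 0 -0.02 0 0.08 -0.01 0 36; 0 -0.01 0 0.06 0 0 38; 0 0 -0.1 0 0 0 38; 0 0 -0.3 0 0 0 38; 0 0 -0.4 0 0 0 38; 0 0 -0.5 0 0 0 38; 0 0 -0.5 0 0 0 38' 20
python3 -c "
from pinz import *
st();pinz('pics/w15.png');plan([.5272,-.105,.275],8.2,10)"
```

```text
clock: 23.15
position: [0.5334, -0.2003, 0.2791]
ee_rot: [0.654, 0.756, -0.0, -0.004]
ft_force: [0.1, 1.0, 0.2]
grip_width: 0.441
t 23.15 p [ 0.5334 -0.2003  0.2791] jaw 8.31 z [-0.0061  0.0046 -1.    ] F [0.13 0.97 0.17] T [0.027 0.012 0.004] w 37.7 j [ 0.82  0.29 -0.64  1.61  0.18  1.3   0.29]
red 1535 ztop [0.1709 0.1715 0.1721] mean [ 0.5274 -0.1067  0.1703]
dist 0.0961 dworld [-0.0074  0.0955 -0.0079] rotdeg [-0.07 -0.17  0.11]
0.239 0.016 0.02 -0.001 -0.002 0.001
0.239 0.016 0.02 -0.001 -0.002 0.001
0.239 0.016 0.02 -0.001 -0.002 0.001
0.239 0.016 0.02 -0.001 -0.002 0.001
0.239 0.016 0.02 -0.001 -0.002 0.001
0.239 0.016 0.02 -0.001 -0.002 0.001
0.239 0.016 0.02 -0.001 -0.002 0.001
0.239 0.016 0.02 -0.001 -0.002 0.001
0.239 0.016 0.02 -0.001 -0.002 0.001
0.239 0.016 0.02 -0.001 -0.002 0.001
```

View pics/w15.png

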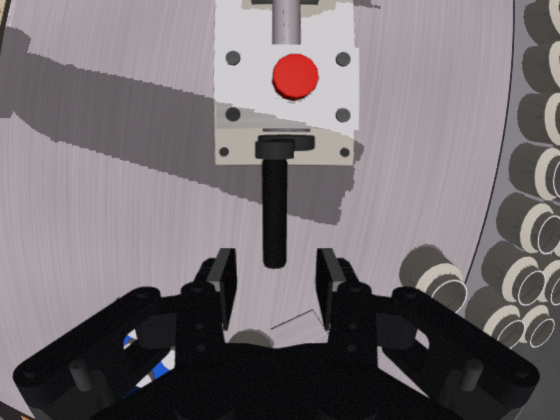

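```bash
python3 -m crank '0.2 0.02 0 0 0 0 0; 0.27 0.02 0 0 0 0 0; 0.27 0.02 0 0 0 0 0; 0.27 0.02 0 0 0 0 0; 0.27 0.02 0 0 0 0 0; 0.27 0.02 0 0 0 0 0; 0.27 0.02 0.05 0 0 0 0; 0.27 0.02 0.05 0 0 0 0; 0.15 0.01 0.05 0 0 0 0; 0 0 0 0 0 0 0' 30
python3 -c "
from pinz import *
st();plan([.527,-.1065,.252],8.2,6)"|head -3
```

```text
clock: 24.2
position: [0.5272, -0.1006, 0.2772]
ee_rot: [0.653, 0.757, 0.001, -0.002]
ft_force: [-0.6, -0.3, -0.3]
grip_width: -0.001
t 24.2 p [ 0.5272 -0.1006  0.2772] jaw 8.49 z [-0.0016  0.0027 -1.    ] F [-0.62 -0.3  -0.31] T [0.019 0.006 0.029] w -0.0 j [ 0.73  0.23 -0.71  1.7   0.15  1.27  0.14]
dist 0.0259 dworld [-0.0002 -0.0059 -0.0252] rotdeg [-0.07 -0.17  0.29]
-0.025 -0.005 0.105 -0.001 -0.004 0.006
```

```bash
python3 -m crank '-0.03 0 0.1 0 0 0.01 0; -0.03 0 0.1 0 0 0.01 0; -0.03 -0.01 0.1 0 0 0.01 0; -0.02 0 0.1 0 0 0 0; -0.01 0 0.1 0 0 0 0; 0 0 0.05 0 0 0 0; 0 0 0 0 0 0 0; 0 0 0 0 0 0 0; 0 0 0 0 0 0 0; 0 0 0 0 0 0 0' 30
python3 -c "
from pinz import *
st();pinz('pics/w16.png')"
```

```text
clock: 25.2
position: [0.5275, -0.1081, 0.2527]
ee_rot: [0.656, 0.755, 0.0, -0.002]
ft_force: [-0.1, 0.0, -0.2]
grip_width: 0.001
t 25.2 p [ 0.5275 -0.1081  0.2527] jaw 8.04 z [-0.0023  0.0025 -1.    ] F [-0.14  0.04 -0.16] T [ 0.04   0.013 -0.029] w 0.1 j [ 0.73  0.25 -0.7   1.73  0.17  1.23  0.13]
red 833 ztop [0.1708 0.1714 0.1724] mean [ 0.529  -0.0984  0.1714]
```

View pics/w16.png

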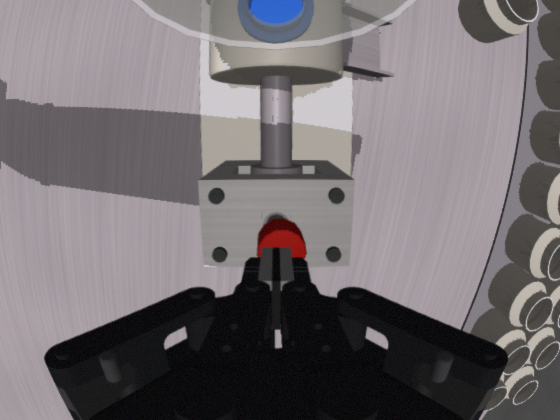

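```bash
python3 -m crank '0.03 0.02 0.03 0 0 0 0; 0.02 0.01 0.03 0 0 0 0; 0 0 0.05 0 0 0 0; 0 0 0.05 0 0 0 0; 0 0 0.05 0 0 0 0; 0 0 0.05 0 0 0 0; 0 0 0.05 0 0 0 0; 0 0 0.05 0 0 0 0; 0 0 0.05 0 0 0 0; 0 0 0.05 0 0 0 0' 30
python3 -c "
from pinz import *
st();pinz('pics/w17.png')"
```

```text
clock: 26.25
position: [0.5286, -0.1057, 0.2333]
ee_rot: [0.656, 0.755, 0.0, -0.001]
ft_force: [-0.9, -0.4, 1.1]
grip_width: 0.0
t 26.25 p [ 0.5286 -0.1057  0.2333] jaw 8.04 z [-0.0016  0.0021 -1.    ] F [-0.95 -0.41  1.1 ] T [-0.04   0.201  0.044] w 0.0 j [ 0.72  0.27 -0.7   1.75  0.18  1.19  0.11]
red 310 ztop [0.1613 0.162  0.1671] mean [ 0.5289 -0.0953  0.1619]
```

```bash
python3 -m crank '0 0 0.06 0 0 0 0; 0 0 0.06 0 0 0 0; 0 0 0.06 0 0 0 0; 0 0 0.06 0 0 0 0; 0 0 0.06 0 0 0 0; 0 0 0.06 0 0 0 0; 0 0 0.06 0 0 0 0; 0 0 0.06 0 0 0 0; 0 0 0.06 0 0 0 0; 0 0 0.06 0 0 0 0' 30
python3 -c "
from pinz import *
st();pinz('pics/w18.png')"
```

```text
clock: 27.3
position: [0.5281, -0.1052, 0.2166]
ee_rot: [0.656, 0.755, -0.002, -0.0]
ft_force: [-13.4, 2.0, 28.5]
grip_width: 0.004
t 27.3 p [ 0.5281 -0.1052  0.2166] jaw 8.01 z [-0.0035 -0.0031 -1.    ] F [-13.36   1.99  28.49] T [0.376 3.074 0.013] w 0.4 j [ 0.71  0.29 -0.69  1.77  0.2   1.16  0.1 ]
red 280 ztop [0.1451 0.146  0.1505] mean [ 0.5267 -0.0954  0.1458]
```

View pics/w18.png

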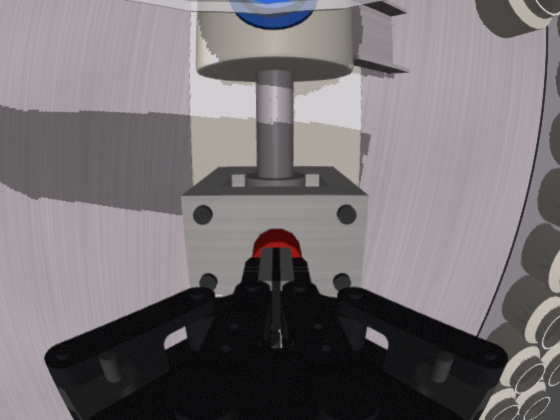

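```bash
python3 -m crank '0 0 -0.02 0 0 0 0; 0 0 -0.1 0 0 0 0; 0 0 -0.2 0 0 0 0; 0 0 -0.4 0 0 0 0; 0 0 -0.5 0 0 0 0; -0.4 0 -0.5 0 0 0 10; -0.6 0 -0.5 0 0 0 20; -0.6 0 -0.4 0 0 0 20; -0.5 0 -0.2 0 0 0 20; 0 0 0 0 0 0 20' 30
python3 -c "
from pinz import *
st();P=pinz('pics/w19.png');pinz(cam='top')
im,d=camera('side');cv2.imwrite('pics/s19.png',cv2.resize(im[130:350,190:370,::-1],None,fx=2.7,fy=2.7,interpolation=2))
im,d=camera('top');cv2.imwrite('pics/t19.png',im[:,:,::-1])"
```

```text
clock: 28.35
position: [0.5407, -0.19, 0.3365]
ee_rot: [0.655, 0.756, -0.002, 0.0]
ft_force: [0.1, 0.3, -0.5]
grip_width: 0.233
t 28.35 p [ 0.5407 -0.19    0.3365] jaw 8.18 z [-0.0024 -0.003  -1.    ] F [ 0.05  0.25 -0.46] T [-0.005 -0.015 -0.013] w 19.9 j [ 0.8   0.27 -0.65  1.52  0.17  1.41  0.28]
red 725 ztop [0.1453 0.1459 0.1465] mean [ 0.5243 -0.1091  0.1445]
red 78 ztop [0.1423 0.1443 0.1455] mean [ 0.5227 -0.1187  0.1347]
```

View pics/w19.png

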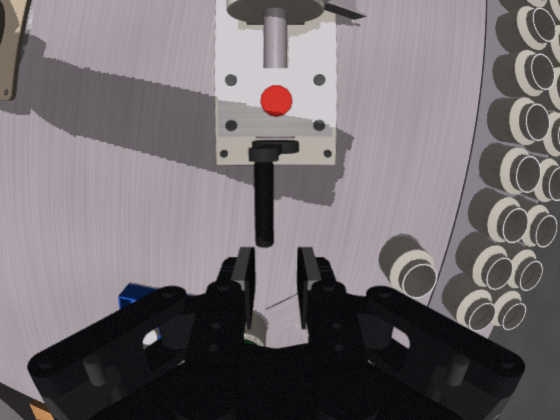

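View pics/s19.png

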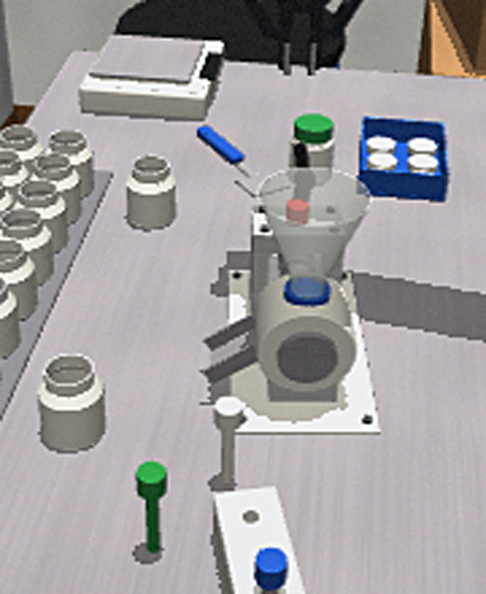

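View pics/t19.png

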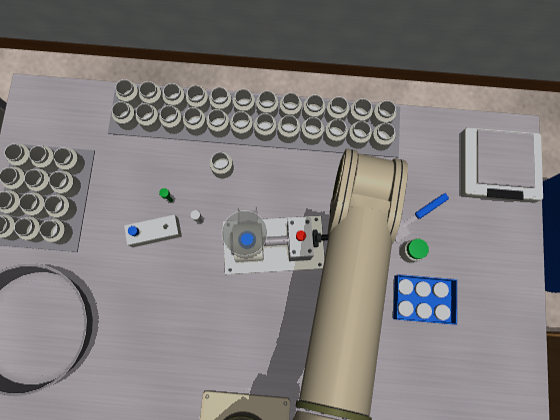

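Run:
```python
from h import *
o=get_obs();im,d=camera('wrist');p,q=np.array(o['position']),o['ee_rot']
H=camera_model('wrist')['hand_eye'];ax=R.from_quat(q).apply(-H[:3,2])
def z(us,vs):
    L=[]
    for u in us:
        for v in vs:
            c,r=wray(u,v,p,q);L.append((c+r*d[v,u]/(r@ax))[2])
    return np.median(L).round(5),np.std(L).round(5),len(L)
print('block L',z(range(240,256),range(92,112)),'R',z(range(297,312),range(92,112)),'above',z(range(262,292),range(74,82)),'below',z(range(262,292),range(122,130)))
print('head',z(range(268,286),range(93,108)))
cv2.imwrite('pics/w20.png',cv2.resize(im[60:140,210:340,::-1],None,fx=6,fy=6,interpolation=2))
```

```text
block L (np.float64(0.1234), np.float64(0.01581), 320) R (np.float64(0.12338), np.float64(0.02304), 300) above (np.float64(0.12335), np.float64(0.02573), 240) below (np.float64(0.12328), np.float64(0.00246), 240)
head (np.float64(0.14534), np.float64(0.02243), 270)
```

View pics/w20.png

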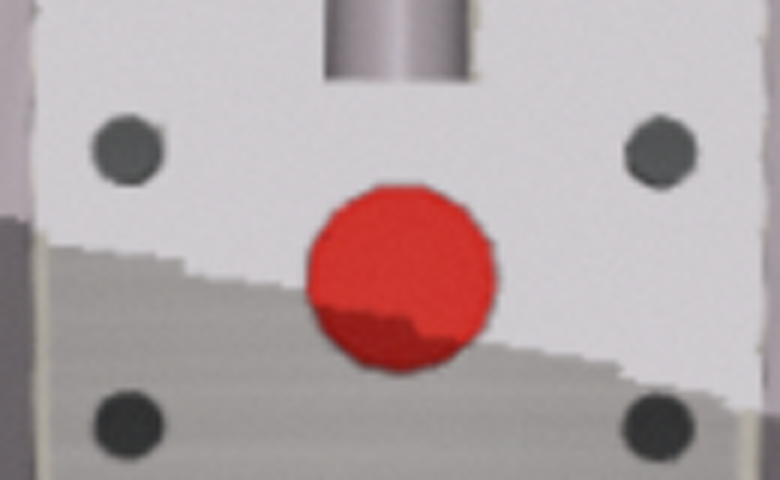

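The head top is 21.9 mm above the block top and the head is 22 mm tall, so the pin is fully home. The gripper is clear.

```bash
python3 -c "
from workcell import hand_in
print(hand_in())"
```

```text
the job is handed in; nothing more can be done
None
```

The dosing shaft is locked: the red pin is fully home in the bearing block, and I handed the job in at about 28 s. `hand_in` gives no verdict.

**What I did:**
- I took the red pin from the rack and stood it in the hole, with at most about 2 N of sideways or vertical force.
- I let go of the pin and pushed the lever away from the robot, with about 6 N measured on the lever at most. The pin dropped about 21 mm on its own, with the lever at roughly -0.1 rad.
- I freed the lever and pressed the pin down with the closed fingertips until the head met the block.

**Last checks:**
- The head top measured 21.9 mm above the block top. The head is 22 mm tall, so it is seated.
- The gripper is open and clear of everything, and the wrist force reads near zero.
- The blue pin, the look-alikes, the scraper and the jar look unmoved in the final pictures. One bottle was hidden by the arm in the top view but stands in its place in the side view.

**Disagreements and rough spots:**
- The final press ended at 28 N down and 13 N sideways against the block. That is firmer than needed, though within the limits.
- The top and wrist cameras differed by 2 to 4 mm in y, so I used the wrist measurements.
- The wrist camera reads heights about 1 mm high, which is why I judged the seating from the height difference.

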